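# Hold a bottle down in a touch-start vortex mixer

## Task

Mix the small shouldered bottle on the touch-start vortex mixer: pick it up, set it upright in the mixer's rubber cup and press it straight down against the cup's spring until the cup is fully down at its hard stop, firmly but without ramming it. Hold it down there for at least three seconds and let the program finish while the arm is still holding the bottle down, not letting go. Leave the vials, the objective case and the tall bottle standing where they are.

Things in the scene. Friction and masses are not known exactly. Their poses are not given: they have to be found in the camera images.
- small_bottle: the bottle to mix: small brown screw-cap bottle, 28 mm across and 70 mm tall, 35 g; straight round body up to 62 mm, then a cap 23 mm across (black). It stands on a fixed light-grey mat, 3 mm thick, 125 by 270 mm, at the front of the desk; wider and taller than the vials, little more than half as tall as the tall bottle. Origin at the centre of its underside, z up its axis.
- mixer: vortex mixer, fixed to the desk: white rounded housing 125 mm (its x) by 115 mm (its y), flat top 72 mm above the desk, with a control panel and a knob on the front (-x) side and a round black rubber cup on top. Origin on the desk under the centre of the housing; the cup's axis is 15 mm toward its +x (away from the front panel).
- cup_floor (a point): centre of the inner floor of the rubber cup, on the vertical cup axis; 104 mm above the desk when the cup is up, 94 mm when fully down; it moves with the cup. The cup is round, outside 47 mm across at the rim; inside it flares from about 33 mm across at the floor to about 39 mm at the rim, which is 15 mm above the floor.
- cup (a joint): how far the cup is pressed down, in m: 0 up (at rest), 0.010 fully down at the hard stop. A spring pushes it up with 3 N at the start of the travel, rising evenly to 8 N at the stop; when let go it rises again.
- vial_a: bystander: closed glass vial 22 mm across, 52 mm tall, white cap, standing on the mat; origin at the centre of its underside. Leave it alone.
- vial_b: bystander: a second such vial, standing on the desk behind the mat, 22 mm across, 52 mm tall; origin at the centre of its underside. Leave it alone.
- case: bystander: round black screw-top objective case 39 mm across, 70 mm tall, standing on the mat; origin at the centre of its underside. Leave it alone.
- tall_bottle: bystander: white screw-cap bottle 48 mm across, 115 mm tall, between the mouse pad and the keyboard; origin at the centre of its underside. Leave it alone.
Not all that is in view belongs to the job. Leave any blue look-alike of the small_bottle alone.

How it is judged:
By the outcome, as a careful person would: the job done as asked, in the order asked, and still so for the second after the job is handed in, while the arm keeps its last pose, push and grip.
It also fails if it takes over 61 s, if anything falls off the work surface, if the arm or the gripper's body presses on something with over 40 N, if the wrist force passes 120 N, or if a joint passes its speed limit or range.

## Robot

A 7-joint arm with a two-finger parallel gripper is mounted at the origin on a cart in front of the work surface, level with it; the furniture and walls round the work are solid. World frame = base frame: x ahead of the robot, y to its left, z up, the work surface at z = 0. Lengths are in m, angles in rad, forces in N, time in s.
With the tool pointing down it reaches from about 0.425 to 0.8 m from the base axis. Payload 8.3 kg.
Tool frame: the origin (TCP) lies at the very end of the fingers, on their centre line; the grasp point (between the pads) lies 19 mm behind it; z points along the fingers, y is the line along which they close (so a half turn about z gives the same grasp; the last joint's range is limited). The gripper opens to 85 mm and grips with 20 to 120 N. Pads are 22 mm wide; open, the fingers measure 114 mm over their backs; the gripper's body (76 mm by 85 mm) begins 54 mm behind the grasp point. The pads swing forward as they close: fully open they stand 13 mm farther back than shut.
Start: joints at [1.245, 0.383, 0.016, 1.37, -0.006, 1.388, -0.046], TCP at [0.162, -0.604, 0.2] pointing down, gripper open.
Joint ranges: [-2.95, 2.95], [-0.25, 2.06], [-1.52, 1.56], [0.18, 2.33], [-1.44, 4.58], [0.02, 2.06], [-3.01, 3.01]. Speed limits (rad/s): [2.39, 2.39, 3.01, 3.01, 3.14, 3.14, 3.14].

## Interface

Orientations are given as [roll, pitch, yaw] about the fixed x, y, z axes, in that order (R = Rz(yaw) Ry(pitch) Rx(roll)).
In Python, from plant import ctrl gives the robot as it stands.
- The arm moves only by the tool drive_tool, never from a script. Its argument "steps" is a list of rows, each a list of 7 numbers: the shift along the tool's x, y, z in m, then the turn, a rotation vector about the tool's x, y, z in degrees, then the gripper command: -1 is shut, 1 is fully open, values between are in proportion. A call has 1 to 8 rows; each row is the pose to reach, as a shift and turn from the pose commanded when the call began, along the tool's axes at that moment; what a row does not reach only later rows make up. A row lasts 1/12 s, in which the tool goes at most 41.7 mm and 7.16 degrees, less where a joint would pass 70% of its speed; a pose out of reach is approached as far as the arm can. A call with a gripper value outside its range is refused whole. The fingers move at their own pace and stop on an object; "newtons" is the grip in N (left out, the last holds). Time passes only in rows, so rows that repeat a pose let the fingers close. It gives the time, the measured TCP pose, the force, the opening and the grip force at its end, in the units of the state.
- ctrl.sense(): the state, without advancing time (a new reading comes with each control period).
- ctrl.get_image(name): name is "scene" or "side" or "wrist"; returns a dict with "pixels" (400x640x3 uint8, blue, green, red), "vertical_fov" (degrees; the focal length in pixels is half the picture's height over the tangent of half this angle, whatever the lens; pixels are square), "cx", "cy" (the principal point, pixels), "k1" (the pictures are not rectified: a ray, as slopes to the right and down, at radius r is drawn at 1 + k1 r^2 times it, then the intrinsics apply), "origin" and "orientation" of the camera in the world. Camera axes: x right, y down, z forward; pixel columns grow to the right and rows downward; lengths in m; the calibration is good to about 2 mm. A picture is of the moment at which its call begins. There is no depth.
- ctrl.job_done(): hands the job in; it is judged then, once.
Trained networks look in a picture, given as the dict that the camera call returned (one of the last four; its "shot" number tells which), for a name from the list of things; names that differ only in an ending like _2 or _b are one class to them, and where a whole thing is asked for, a point or a joint stands for the part that bears it (a point fixed in the world has none). Each returns a list of dicts, best first, with "score" (0 to 1); they miss things now and then, are a little off and sometimes report something else, mostly with a low value. They report only what shows in the picture. A call takes as long as a camera call. They do not tell look-alikes from the thing itself.
- ctrl.recognise(picture, query): "extent" ([centre column, centre row, width, height] in pixels, round what is visible of it).
The state is a dict: "clock": time; "joint_positions": joint angles; "joint_velocities": joint speeds; "tau": joint torques, N m; "ee_pos": TCP position; "orientation": TCP orientation; "ft_force": force on the tool from outside, world axes, zero at the start; "moment": the same for the moment, N m; "opening": finger opening in m; "finger_force": force on a finger pad.
Only numpy, scipy, OpenCV 4.12 (cv2) and the standard library are available. Lean on these libraries where they do the work, as an engineer would, in place of code of your own. Each camera call takes 0.05 s, during which the arm holds its last target. There are 200 camera calls.

## Working session

There is one attempt and no reset: what is moved stays moved. The work goes in short steps, Python scripts to look and compute and a tool call to move; the robot and the scene stay as the last step left them, time stands still between calls to the robot, and variables do not carry over. Pictures are saved under pics/ and viewed, at most 10 in all, crops included, and the job is handed in when it is done.

Besides the shell and the picture viewer there is one more tool, called after "Emit:" by a JSON object that holds its "fn" and its "kwargs". drive_tool: Moves the arm, as the interface text tells. Its arguments: {"type":"object","properties":{"steps":{"type":"array","items":{"type":"array","items":{"type":"number"}}},"newtons":{"type":"number"}},"required":["steps"]}

```bash
mkdir -p pics; ls
cat > h.py <<'E'
import numpy as np, cv2
from scipy.spatial.transform import Rotation as R
from plant import ctrl
def K(p):
    f=p["pixels"].shape[0]/2/np.tan(np.radians(p["vertical_fov"])/2)
    return np.array([[f,0,p["cx"]],[0,f,p["cy"]],[0,0,1.]]), np.array([p["k1"],0,0,0.])
def rot(p):
    o=np.array(p["orientation"],float)
    return o if o.shape==(3,3) else R.from_euler("xyz",o).as_matrix()
def ray(p,u,v):
    k,d=K(p); s=cv2.undistortPoints(np.array([[[u,v]]],float),k,d)[0,0]
    r=rot(p)@np.array([s[0],s[1],1]); return np.array(p["origin"],float), r/np.linalg.norm(r)
def onz(p,u,v,z):
    o,r=ray(p,u,v); return o+r*(z-o[2])/r[2]
def proj(p,X):
    k,d=K(p); M=rot(p).T
    return cv2.projectPoints(np.array(X,float).reshape(-1,1,3),cv2.Rodrigues(M)[0],-M@np.array(p["origin"],float),k,d)[0][:,0]
def meet(rs):
    A=np.zeros((3,3));b=np.zeros(3)
    for o,r in rs:
        P=np.eye(3)-np.outer(r,r);A+=P;b+=P@o
    return np.linalg.solve(A,b)
E
python3 - <<'E'
from h import *
print(ctrl.sense())
for n in ("scene","side","wrist"):
    p=ctrl.get_image(n); cv2.imwrite(f"pics/{n}0.png",p["pixels"])
    print(n,p["vertical_fov"],p["cx"],p["cy"],p["k1"],p["origin"],p["orientation"])
    for q in ("small_bottle","mixer","cup_floor","vial_a","case","tall_bottle"):
        print(q,[(np.round(d["extent"]).tolist(),round(d["score"],2)) for d in ctrl.recognise(p,q)[:4]])
E
```

```text
pics
{'clock': 0.0, 'joint_positions': array([ 1.24508402,  0.38425383,  0.01640351,  1.37116772, -0.00627787,
        1.38819513, -0.04648652]), 'joint_velocities': array([ 3.32019604e-04, -5.81134672e-04, -2.66491411e-05, -5.50011401e-05,
       -4.41476999e-04, -1.61664782e-03,  1.44996782e-03]), 'tau': array([-1.18458365e-04, -6.27601218e+01,  8.44007414e-01, -3.71830344e+01,
        1.65501673e-02,  1.42692646e-02, -3.37794688e-05]), 'ee_pos': array([ 0.16223372, -0.60298896,  0.19906326]), 'orientation': array([-3.13962000e+00,  6.94119129e-05,  2.62866163e-01]), 'ft_force': array([-0.32776322, -0.3895664 ,  0.08308586]), 'moment': array([ 0.00742313,  0.0047613 , -0.05384254]), 'finger_force': 0.0, 'opening': 0.0854332283706847}
scene 46.73394478897835 321.7608825349801 195.61171327229408 -0.07747238593340255 [-0.06443363  0.38454615  0.68210065] [-2.30068194  0.00861694 -2.09499261]
small_bottle [([285.0, 232.0, 19.0, 40.0], 0.91), ([313.0, 268.0, 20.0, 34.0], 0.88), ([386.0, 214.0, 14.0, 36.0], 0.75)]
mixer [([224.0, 252.0, 72.0, 86.0], 0.76)]
cup_floor [([215.0, 218.0, 27.0
[... 346 characters left out ...]
8136e+00 -8.91940155e-04 -5.10380988e-01]
small_bottle [([310.0, 266.0, 12.0, 23.0], 0.82), ([327.0, 164.0, 13.0, 22.0], 0.76), ([292.0, 184.0, 11.0, 25.0], 0.69), ([252.0, 202.0, 14.0, 22.0], 0.54)]
mixer [([269.0, 144.0, 59.0, 60.0], 0.83), ([329.0, 202.0, 9.0, 14.0], 0.49)]
cup_floor [([273.0, 123.0, 21.0, 21.0], 0.73)]
vial_a [([270.0, 232.0, 9.0, 16.0], 0.7)]
case [([328.0, 302.0, 25.0, 27.0], 0.65)]
tall_bottle [([354.0, 181.0, 22.0, 41.0], 0.59)]
wrist 70.72757959152474 320.13404124934885 201.63610401280573 -0.007613988134627133 [ 0.23291515 -0.5846443   0.37416282] [ 2.85305815e+00 -3.83931084e-04 -1.30829170e+00]
small_bottle []
mixer []
cup_floor []
vial_a []
case []
tall_bottle []
```

Run:
```python
import cv2,numpy as np
a=cv2.imread("pics/scene0.png")[140:320,160:460];b=cv2.imread("pics/side0.png")[80:340,200:440]
cv2.imwrite("pics/a.png",cv2.resize(a,(800,480),interpolation=cv2.INTER_CUBIC));cv2.imwrite("pics/b.png",cv2.resize(b,(552,598),interpolation=cv2.INTER_CUBIC))
```

```text
(no output)
```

View pics/a.png

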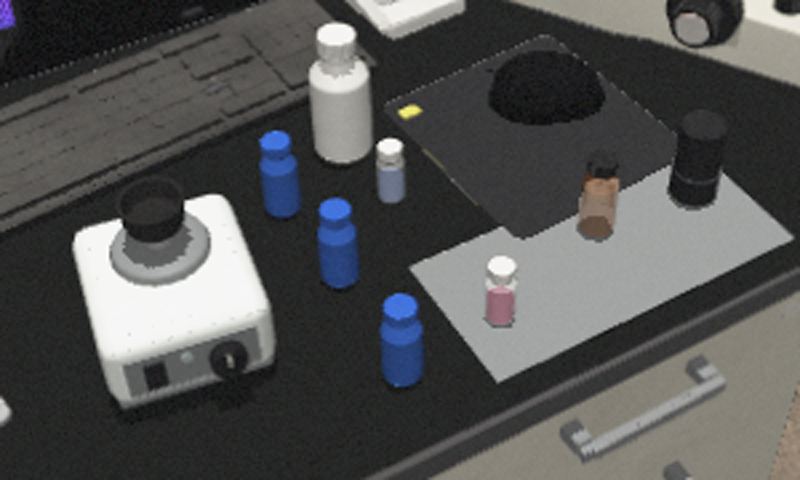

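View pics/b.png

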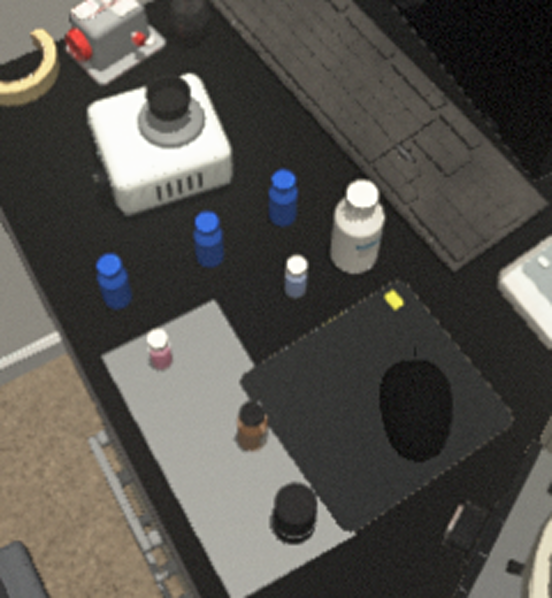

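Scene crop: the brown black-capped bottle stands on the mat at about (386,214) in scene and (310,266) in side. The three blue bottles at scene (265,205), (285,232) and (313,268) are look-alikes to leave alone. The brown one is the only one that fits, and the crops confirm it. The cup is at scene (216,213) and side (273,120). The case is close to the bottle.

Run:
```python
from h import *
S=ctrl.get_image("scene");D=ctrl.get_image("side")
T={"captop":((385.9,199),(309.5,257)),"box":((386,214),(310,266)),"cuprim":((216.8,212.5),(273,118)),"cupbox":((215,218),(273,123)),"case":((422.5,198.5),(328,302)),"vial_a":((347,249),(270,232)),"vial_b":((305,205),(329,202)),"tall":((287,177),(354,181)),"blue1":((265,205),(323,165)),"blue2":((285,232),(291,184))}
for k,(a,b) in T.items():
    rs=[ray(S,*a),ray(D,*b)];X=meet(rs)
    print(k,X.round(4),"err",[np.round(np.linalg.norm(np.cross(X-o,r)),4) for o,r in rs])
# colour mask bottle extents
for p,(u,v) in ((S,(386,214)),(D,(310,266))):
    w=p["pixels"][v-25:v+25,u-15:u+15].astype(int); m=(w[...,2]-w[...,0]>25)
    y,x=np.nonzero(m);print(x.min()+u-15,x.max()+u-15,y.min()+v-25,y.max()+v-25)
```

```text
captop [ 0.4551 -0.0536  0.0742] err [np.float64(0.0009), np.float64(0.0009)]
box [ 0.4537 -0.0575  0.0324] err [np.float64(0.0006), np.float64(0.0006)]
cuprim [0.534  0.2573 0.1244] err [np.float64(0.0011), np.float64(0.0011)]
cupbox [0.5351 0.2598 0.1082] err [np.float64(0.0026), np.float64(0.0026)]
case [ 0.4468 -0.1443  0.0402] err [np.float64(0.001), np.float64(0.001)]
vial_a [0.4176 0.0565 0.0258] err [np.float64(0.001), np.float64(0.001)]
vial_b [0.5706 0.0622 0.0178] err [np.float64(0.0026), np.float64(0.0026)]
tall [0.6384 0.0681 0.048 ] err [np.float64(0.003), np.float64(0.003)]
blue1 [0.5991 0.1428 0.0357] err [np.float64(0.0008), np.float64(0.0008)]
blue2 [0.5131 0.1388 0.0296] err [np.float64(0.001), np.float64(0.001)]
378 391 205 228
303 315 261 275
```

```bash
cat >> h.py <<'E'
def to(p,yaw,s=None):
    s=s or ctrl.sense(); a=R.from_euler("xyz",s["orientation"]); t=R.from_euler("xyz",[np.pi,0,yaw])
    print("shift",a.inv().apply(np.array(p)-s["ee_pos"]).round(4),"turn",(a.inv()*t).as_rotvec(degrees=True).round(2))
E
python3 - <<'E'
from h import *
to([.36,-.33,.2],.85)
E
```

```text
shift [ 2.619e-01 -2.128e-01  1.000e-04] turn [-0.000e+00 -1.000e-02 -3.364e+01]
```

Emit:
{"fn": "drive_tool", "kwargs": {"steps": [[0.131,-0.106,0,0,0,-17,0.3],[0.262,-0.213,0,0,0,-33.6,0.3],[0.262,-0.213,0,0,0,-33.6,0.3],[0.262,-0.213,0,0,0,-33.6,0.3],[0.262,-0.213,0,0,0,-33.6,0.3],[0.262,-0.213,0,0,0,-33.6,0.3],[0.262,-0.213,0,0,0,-33.6,0.3],[0.262,-0.213,0,0,0,-33.6,0.3]], "newtons": 50}}

```text
clock: 1.82
ee_pos: [0.3583, -0.3316, 0.2005]
orientation: [3.141, 0.0, 0.849]
ft_force: [1.4, -1.8, 0.0]
opening: 0.0554
finger_force: 0.0
```

Run:
```python
from h import *
s=ctrl.sense();print(s["ee_pos"],s["orientation"],s["opening"],s["joint_positions"].round(2))
to([.455,-.055,.2],1.45)
```

```text
[ 0.35830806 -0.33157801  0.20047942] [3.14071116e+00 2.51667026e-04 8.49044128e-01] 0.055396516427097836 [ 0.94  0.1  -0.28  1.72  0.03  1.32 -0.07]
shift [ 0.2715 -0.1102  0.0003] turn [ 4.000e-02  3.000e-02 -3.443e+01]
```

Emit:
{"fn": "drive_tool", "kwargs": {"steps": [[0.27,-0.11,0,0,0,-34.4,0.3],[0.27,-0.11,0,0,0,-34.4,0.3],[0.271,-0.11,0,0,0,-34.4,0.3],[0.271,-0.11,0,0,0,-34.4,0.3],[0.271,-0.11,0,0,0,-34.4,0.3],[0.271,-0.11,0,0,0,-34.4,0.3],[0.271,-0.11,0,0,0,-34.4,0.3],[0.271,-0.11,0,0,0,-34.4,0.3]]}}

```text
clock: 2.48
ee_pos: [0.4559, -0.0481, 0.201]
orientation: [3.139, -0.003, 1.461]
ft_force: [0.5, 1.4, -0.3]
opening: 0.0554
finger_force: 0.0
```

Run:
```python
from h import *
s=ctrl.sense();print(s["ee_pos"],s["orientation"],s["joint_positions"].round(2))
p=ctrl.get_image("wrist");cv2.imwrite("pics/w1.png",p["pixels"]);print(p["origin"])
for q in ("small_bottle","case"):
  for d in ctrl.recognise(p,q)[:3]: print(q,np.round(d["extent"],1),round(d["score"],2))
print("pred bottle top/bottom/case",proj(p,[[.4545,-.055,.073],[.4545,-.055,.003],[.447,-.144,.04]]).round(1))
w=p["pixels"].astype(int);m=((w[...,2]-w[...,0]>25)).astype(np.uint8)
n,l,st,c=cv2.connectedComponentsWithStats(m)
print([(st[i].tolist(),c[i].round(1).tolist()) for i in range(1,n) if st[i,4]>150])
```

```text
[ 0.45585535 -0.04807318  0.20099422] [ 3.13923544e+00 -2.61935737e-03  1.46100856e+00] [ 0.62  0.05 -0.6   1.78  0.03  1.32 -0.09]
[0.46396746 0.02353261 0.3752448 ]
small_bottle [354.5  12.4  26.4  22.2] 0.85
small_bottle [255.8  15.8  38.4  31.5] 0.81
small_bottle [322.4 186.4  23.1  33.9] 0.65
case [324.4 255.5  29.2  50.2] 0.61
pred bottle top/bottom/case [[318.8 193.1]
 [318.9 179.9]
 [320.7 252.7]]
[([0, 0, 217, 92, 12116], [133.4, 45.2]), ([0, 108, 36, 35, 720], [16.2, 129.0]), ([460, 112, 12, 17, 181], [465.8, 120.0]), ([309, 171, 23, 22, 245], [320.0, 179.7]), ([0, 186, 250, 214, 21579], [115.5, 286.3]), ([0, 209, 63, 49, 1785], [26.3, 232.2])]
```

View pics/w1.png

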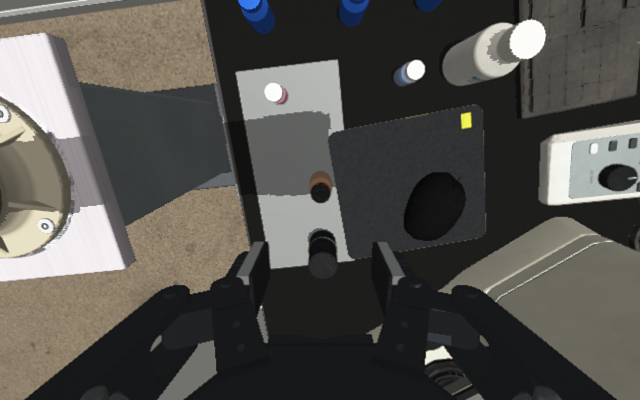

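The wrist view shows the brown bottle's cap at (320,193), against a prediction of (319,193), so the estimate holds. The case is at (322,255), clear of the fingers, which close along x.

Run:
```python
from h import *
s=ctrl.sense();print(s["ee_pos"],s["orientation"])
to([.4553,-.055,.09],1.45)
```

```text
[ 0.45400745 -0.05688631  0.2002061 ] [3.14142381e+00 2.88314489e-04 1.45113202e+00]
shift [0.0021 0.001  0.1102] turn [0.01 0.02 0.06]
```

Emit:
{"fn": "drive_tool", "kwargs": {"steps": [[0.002,0.001,0.03,0,0,0,0.3],[0.002,0.001,0.06,0,0,0,0.3],[0.002,0.001,0.09,0,0,0,0.3],[0.002,0.001,0.11,0,0,0,0.3],[0.002,0.001,0.11,0,0,0,0.3],[0.002,0.001,0.11,0,0,0,0.3],[0.002,0.001,0.11,0,0,0,0.3]]}}

```text
clock: 3.22
ee_pos: [0.456, -0.0562, 0.0915]
orientation: [3.14, 0.0, 1.448]
ft_force: [1.0, -0.1, 0.5]
opening: 0.0553
finger_force: 0.0
```

Run:
```python
from h import *
s=ctrl.sense();print(s["ee_pos"],s["orientation"])
p=ctrl.get_image("wrist");cv2.imwrite("pics/w2.png",p["pixels"])
print("pred",proj(p,[[.4553,-.055,.073],[.4553,-.055,.003]]).round(1))
w=p["pixels"].astype(int)[:,250:400];m=((w[...,2]-w[...,0]>25)).astype(np.uint8)
n,l,st,c=cv2.connectedComponentsWithStats(m)
print([(st[i].tolist(),c[i].round(1).tolist()) for i in range(1,n) if st[i,4]>100])
for d in ctrl.recognise(p,"small_bottle")[:4]: print(np.round(d["extent"],1),round(d["score"],2))
to([.4553,-.055,.026],1.45)
```

```text
[ 0.45595657 -0.05623963  0.09148116] [3.14000399e+00 1.63977016e-04 1.44804488e+00]
pred [[318.1 220.3]
 [318.5 195.1]]
[([0, 61, 20, 27, 281], [11.1, 77.0]), ([52, 183, 35, 34, 684], [69.5, 197.2])]
[320.2 209.   35.3  55.4] 0.94
shift [ 0.0008 -0.0015  0.0659] turn [ 0.17  0.02 -0.07]
```

View pics/w2.png

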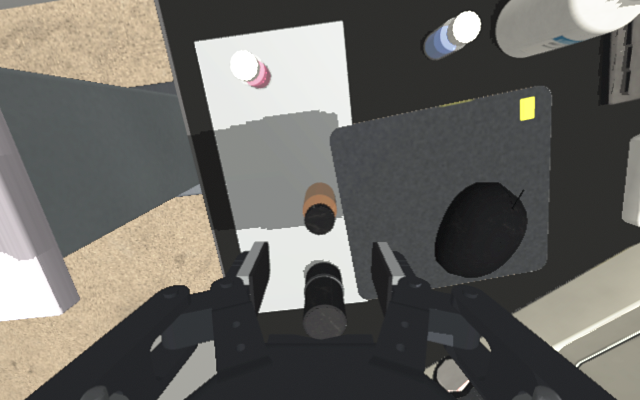

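Close view: the cap top is at (320,219), predicted (318,220), so the bottle is centred between the fingers to about 1 mm. Descending to grasp.

Emit:
{"fn": "drive_tool", "kwargs": {"steps": [[0.001,-0.001,0.02,0,0,0,0.3],[0.001,-0.001,0.04,0,0,0,0.3],[0.001,-0.001,0.055,0,0,0,0.3],[0.001,-0.001,0.065,0,0,0,0.3],[0.001,-0.001,0.065,0,0,0,0.3],[0.001,-0.001,0.065,0,0,0,0.3],[0.001,-0.001,0.065,0,0,0,0.3]]}}

```text
clock: 3.9
ee_pos: [0.4554, -0.0542, 0.0264]
orientation: [3.14, 0.0, 1.45]
ft_force: [0.7, 0.4, 0.5]
opening: 0.0557
finger_force: 0.0
```

Emit:
{"fn": "drive_tool", "kwargs": {"steps": [[0,0,0,0,0,0,-0.2],[0,0,0,0,0,0,-0.35],[0,0,0,0,0,0,-0.5],[0,0,0,0,0,0,-1],[0,0,0,0,0,0,-1],[0,0,0,0,0,0,-1],[0,0,0,0,0,0,-1],[0,0,0,0,0,0,-1]], "newtons": 50}}

```text
clock: 4.57
ee_pos: [0.4552, -0.0543, 0.0262]
orientation: [3.14, 0.0, 1.45]
ft_force: [-0.3, -0.5, 6.5]
opening: 0.0251
finger_force: 48.7
```

Emit:
{"fn": "drive_tool", "kwargs": {"steps": [[0,0,0,0,0,0,-1],[0,0,-0.005,0,0,0,-1],[0,0,-0.02,0,0,0,-1],[0,0,-0.05,0,0,0,-1],[0,0,-0.09,0,0,0,-1],[0,0,-0.13,0,0,0,-1],[0,0,-0.164,0,0,0,-1],[0,0,-0.164,0,0,0,-1]]}}

```text
clock: 5.23
ee_pos: [0.458, -0.0541, 0.1967]
orientation: [3.13, 0.001, 1.45]
ft_force: [0.6, -0.3, 0.2]
opening: 0.0251
finger_force: 49.2
```

Run:
```python
from h import *
s=ctrl.sense();print(s["clock"],s["ee_pos"],s["orientation"],s["opening"],s["finger_force"],s["ft_force"])
to([.5,.12,.20],1.75)
```

```text
5.2333 [ 0.45799159 -0.05409342  0.19670861] [3.13038709e+00 1.29694581e-03 1.45019004e+00] 0.0250579090441012 49.22280728816986 [ 0.61130622 -0.3197041   0.20018477]
shift [ 0.1779  0.0208 -0.0033] turn [  0.63   0.17 -17.18]
```

Run:
```python
from h import *
s=ctrl.sense();e=s["ee_pos"];print(e)
out=[]
for n,sz in (("scene",60),("side",60),("wrist",75)):
    p=ctrl.get_image(n); u,v=proj(p,[e])[0].astype(int); print(n,u,v)
    y0,x0=max(v-sz,0),max(u-sz,0)
    out.append(cv2.resize(p["pixels"][y0:y0+2*sz,x0:x0+2*sz],(266,266),interpolation=cv2.INTER_CUBIC))
cv2.imwrite("pics/g.png",np.hstack(out))
```

```text
[ 0.45799159 -0.05409342  0.19670861]
scene 390 146
side 310 232
wrist 323 234
```

View pics/g.png

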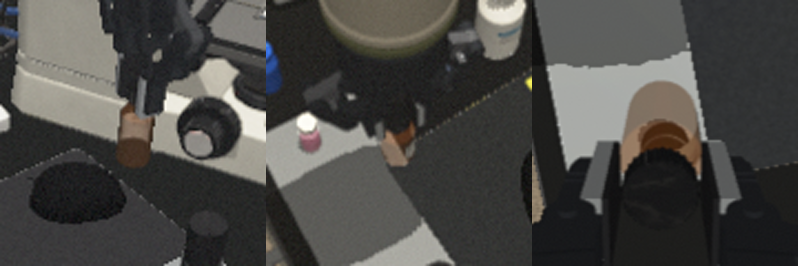

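The bottle is held upright and centred between the pads, with about 2 cm of body showing below the fingers. Next, moving toward the mixer.

Emit:
{"fn": "drive_tool", "kwargs": {"steps": [[0.03,0.004,-0.003,0,0,-3,-1],[0.065,0.008,-0.006,0,0,-8,-1],[0.1,0.012,-0.01,0,0,-12,-1],[0.135,0.016,-0.014,0,0,-17,-1],[0.16,0.021,-0.018,0,0,-17,-1],[0.178,0.021,-0.02,0,0,-17,-1],[0.178,0.021,-0.02,0,0,-17,-1],[0.178,0.021,-0.02,0,0,-17,-1]]}}

```text
clock: 6.05
ee_pos: [0.4956, 0.121, 0.2076]
orientation: [-3.139, -0.001, 1.749]
ft_force: [0.1, -0.3, -0.9]
opening: 0.0253
finger_force: 49.2
```

Run:
```python
from h import *
s=ctrl.sense();e=s["ee_pos"];print(e,s["orientation"],s["opening"],s["joint_positions"].round(2))
out=[]
p=ctrl.get_image("wrist");S=ctrl.get_image("scene");D=ctrl.get_image("side")
E={}
for n,q in (("wrist",p),("scene",S),("side",D)):
  r=ctrl.recognise(q,"cup_floor");E[n]=[(np.round(d["extent"],1).tolist(),round(d["score"],2)) for d in r[:2]];print(n,E[n])
  r=ctrl.recognise(q,"mixer");print("mixer",[(np.round(d["extent"],1).tolist(),round(d["score"],2)) for d in r[:2]])
C=[.534,.258]
t=np.linspace(0,2*np.pi,60)
def ring(c,r,z): return np.c_[c[0]+r*np.cos(t),c[1]+r*np.sin(t),0*t+z]
for n,q in (("wrist",p),("scene",S),("side",D)):
  im=cv2.resize(q["pixels"],None,fx=4,fy=4,interpolation=cv2.INTER_CUBIC)
  for c,r,z,col in ((C,.0235,.119,(0,255,0)),(C,.0165,.104,(0,255,255)),(e[:2],.014,e[2]-.023,(0,0,255)),(e[:2],.014,e[2]+.039,(0,0,255))):
    P=((proj(q,ring(c,r,z))+.5)*4).astype(int); cv2.polylines(im,[P],True,col,1)
  cc=((proj(q,[[*C,.119]])[0]*.5+proj(q,[e])[0]*.5)*4).astype(int) if n!="wrist" else (proj(q,[[*C,.119]])[0]*4).astype(int)
  h=260; y0=max(0,min(1600-2*h,cc[1]-h));x0=max(0,min(2560-2*h,cc[0]-h))
  out.append(cv2.resize(im[y0:y0+2*h,x0:x0+2*h],(400,400)))
cv2.imwrite("pics/c.png",np.hstack(out[:2]));cv2.imwrite("pics/c2.png",out[2])
```

```text
[0.49557787 0.12098661 0.20758552] [-3.13863462e+00 -9.19471041e-04  1.74936258e+00] 0.02529928984724452 [ 0.37  0.21 -0.77  1.64  0.14  1.36 -0.24]
wrist [([395.2, 49.0, 56.1, 59.5], 0.88), ([254.2, 214.2, 23.7, 25.5], 0.59)]
mixer [([369.4, 63.5, 151.9, 126.9], 0.88)]
scene [([214.6, 218.6, 27.9, 28.8], 0.56)]
mixer [([223.1, 251.3, 72.1, 87.4], 0.95)]
side []
mixer [([269.1, 148.6, 59.0, 52.8], 0.92), ([281.9, 145.9, 14.9, 32.2], 0.33)]
```

View pics/c.png

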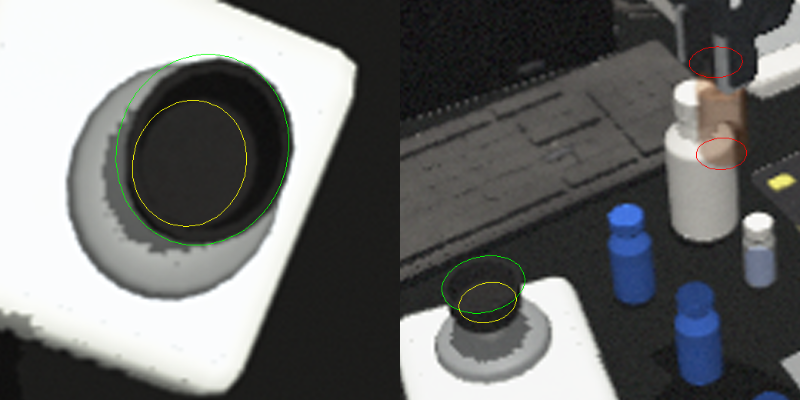

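The wrist crop shows the rim about 1.5 px to the right of my predicted ring. The bottle's bottom matches the model ring in the scene view. I'll refine the cup centre from this wrist picture.

Run:
```python
from h import *
from scipy.optimize import minimize
t=np.linspace(0,2*np.pi,90)
def ring(c,r,z): return np.c_[c[0]+r*np.cos(t),c[1]+r*np.sin(t),0*t+z]
s=ctrl.sense();print(s["ee_pos"],s["orientation"])
for n,thr in (("wrist",75),("scene",75)):
  p=ctrl.get_image(n); c0=proj(p,[[.534,.258,.115]])[0]
  g=cv2.cvtColor(p["pixels"],cv2.COLOR_BGR2GRAY)
  for thr in (45,60,75):
    x0,y0=(c0-45).astype(int).clip(0); w=g[y0:y0+90,x0:x0+90]
    nn,l,st,c=cv2.connectedComponentsWithStats((w<thr).astype(np.uint8),connectivity=4)
    i=l[int(c0[1])-y0,int(c0[0])-x0]; print(n,thr,st[i].tolist(),(c[i]+[x0,y0]).round(1) if i else None)
    if i==0 or n=="scene": continue
    cn=max(cv2.findContours((l==i).astype(np.uint8),0,cv2.CHAIN_APPROX_NONE)[0],key=len)[:,0].astype(np.float32)+[x0,y0]
    for z in (.119,):
      def f(q):
        P=proj(p,ring(q[:2],.0235,z)).astype(np.float32).reshape(-1,1,2)
        d=np.array([cv2.pointPolygonTest(P,(float(a),float(b)),True) for a,b in cn]); return np.minimum(abs(d),3).mean()
      m=minimize(f,[.534,.258],method="Nelder-Mead",options=dict(initial_simplex=[[.534,.258],[.538,.258],[.534,.262]]));print(z,m.x.round(4),round(m.fun,2))
```

```text
[0.49669206 0.11941692 0.2091439 ] [3.14152608e+00 1.67385550e-04 1.74535050e+00]
wrist 45 [23, 16, 53, 58, 2443] [393.4  46.8]
0.119 [0.5373 0.2565] 1.52
wrist 60 [22, 15, 54, 60, 2495] [393.4  46.8]
0.119 [0.5342 0.2586] 1.45
wrist 75 [22, 15, 54, 60, 2555] [393.2  46.9]
0.119 [0.5363 0.2568] 1.22
scene 45 [0, 0, 90, 90, 5639] None
scene 60 [0, 11, 90, 79, 2647] [216.4 219.7]
scene 75 [0, 10, 90, 80, 2788] [217.2 219. ]
```

Run:
```python
from h import *
to([.5355,.2575,.165],1.745)
```

```text
shift [0.1289 0.0622 0.0442] turn [0.   0.01 0.05]
```

Emit:
{"fn": "drive_tool", "kwargs": {"steps": [[0.03,0.015,0.004,0,0,0,-1],[0.06,0.03,0.01,0,0,0,-1],[0.09,0.045,0.02,0,0,0,-1],[0.115,0.055,0.03,0,0,0,-1],[0.129,0.062,0.04,0,0,0,-1],[0.129,0.062,0.044,0,0,0,-1],[0.129,0.062,0.044,0,0,0,-1],[0.129,0.062,0.044,0,0,0,-1]]}}

```text
clock: 7.27
ee_pos: [0.5353, 0.2569, 0.165]
orientation: [-3.141, 0.001, 1.746]
ft_force: [0.2, 0.3, -0.5]
opening: 0.0248
finger_force: 49.3
```

Run:
```python
from h import *
ctrl.get_image("wrist");ctrl.get_image("wrist")
s=ctrl.sense();e=s["ee_pos"];print(e,s["orientation"],s["opening"],s["ft_force"])
t=np.linspace(0,2*np.pi,60)
def ring(c,r,z): return np.c_[c[0]+r*np.cos(t),c[1]+r*np.sin(t),0*t+z]
C=[.5355,.2575];out=[]
for n in ("wrist","scene","side"):
  q=ctrl.get_image(n);k=6 
  im=cv2.resize(q["pixels"],None,fx=k,fy=k,interpolation=cv2.INTER_CUBIC)
  for c,r,z,col in ((C,.0235,.119,(0,255,0)),(e[:2],.014,e[2]-.023,(0,0,255))):
    P=((proj(q,ring(c,r,z))+.5)*k).astype(int); cv2.polylines(im,[P],True,col,1)
  cc=(proj(q,[[*C,.13]])[0]*k).astype(int);h=300 if n=="wrist" else 200
  y0=max(0,cc[1]-h);x0=max(0,cc[0]-h)
  out.append(cv2.resize(im[y0:y0+2*h,x0:x0+2*h],(400 if n=="wrist" else 200,)*2))
  cv2.imwrite(f"pics/d_{n}.png",im[y0:y0+2*h,x0:x0+2*h])
cv2.imwrite("pics/d.png",np.hstack([cv2.resize(cv2.imread(f"pics/d_{n}.png"),(400,400)) for n in ("wrist","scene")]))
```

```text
[0.53583769 0.25649188 0.16584983] [3.14050795e+00 5.74467116e-04 1.74443283e+00] 0.024949426924237166 [-0.60455029 -0.52004683 -0.13617358]
```

View pics/d.png

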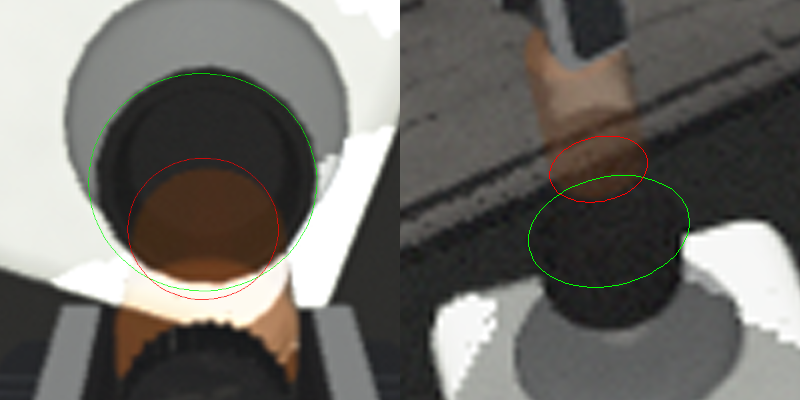

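The wrist crop shows the bottle bottom about 2 mm nearer the gripper and the rim about 1 mm farther than modelled, while the scene view says they are roughly aligned. I'll shift +1.5 mm along tool x, lower to just inside the rim and check the forces.

Emit:
{"fn": "drive_tool", "kwargs": {"steps": [[0.002,0,0.006,0,0,0,-1],[0.002,0,0.012,0,0,0,-1],[0.002,0,0.018,0,0,0,-1],[0.002,0,0.024,0,0,0,-1],[0.002,0,0.029,0,0,0,-1],[0.002,0,0.029,0,0,0,-1],[0.002,0,0.029,0,0,0,-1],[0.002,0,0.029,0,0,0,-1]]}}

```text
clock: 8.18
ee_pos: [0.5349, 0.26, 0.1363]
orientation: [3.141, -0.0, 1.746]
ft_force: [-0.4, 0.4, -0.1]
opening: 0.025
finger_force: 49.3
```

Run:
```python
from h import *
s=ctrl.sense();e=s["ee_pos"];print(e,s["orientation"],s["opening"],s["ft_force"],s["moment"])
out=[]
for n in ("wrist","scene"):
  q=ctrl.get_image(n);k=6
  cc=proj(q,[[.5355,.2575,.125]])[0].astype(int);h=45 if n=="wrist" else 30
  w=cv2.resize(q["pixels"][cc[1]-h:cc[1]+h,cc[0]-h:cc[0]+h],(400,400),interpolation=cv2.INTER_CUBIC)
  out.append(cv2.convertScaleAbs(w,alpha=1.8,beta=10))
cv2.imwrite("pics/e.png",np.hstack(out))
```

```text
[0.53491182 0.25995799 0.13627351] [ 3.14142100e+00 -2.43982948e-04  1.74645398e+00] 0.025048463602570643 [-0.43730859  0.43084436 -0.12786571] [-0.02455261  0.00609027  0.0389473 ]
```

View pics/e.png

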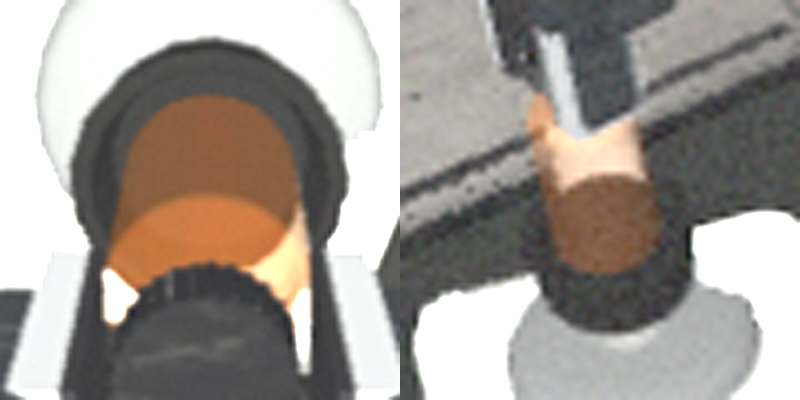

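Run:
```python
from h import *
t=np.linspace(0,2*np.pi,180)
def ring(c,r,z): return np.c_[c[0]+r*np.cos(t),c[1]+r*np.sin(t),0*t+z]
s=ctrl.sense();e=s["ee_pos"]
out=[]
for n in ("wrist","scene"):
  q=ctrl.get_image(n);h=45 if n=="wrist" else 30
  cc=proj(q,[[.5355,.2575,.125]])[0].astype(int);k=400/(2*h)
  print(n,q["origin"])
  for nm,c,r,z in (("rim@e",e,.0235,.119),("floor@e",e,.0165,.104),("bottom@e",e,.014,e[2]-.023),("bottom z-3",e,.014,e[2]-.026),("bottom z+3",e,.014,e[2]-.020)):
    P=(proj(q,ring(c,r,z))-cc+h+.5)*k; print(nm,P.min(0).round(),P.max(0).round())
  for dx,dy in ((.001,0),(0,.001)):
    print("per mm",((proj(q,[[e[0]+dx,e[1]+dy,.115]])-proj(q,[[e[0],e[1],.115]]))*k).round(1))
```

```text
wrist [0.5229056  0.33128419 0.31060655]
rim@e [59. 36.] [348. 306.]
floor@e [109.  54.] [298. 232.]
bottom@e [120.  83.] [287. 241.]
bottom z-3 [121.  78.] [286. 234.]
bottom z+3 [119.  89.] [288. 248.]
per mm [[5.9 1. ]]
per mm [[ 1.  -5.6]]
scene [-0.06443363  0.38454615  0.68210065]
rim@e [114. 166.] [293. 291.]
floor@e [151. 224.] [275. 312.]
bottom@e [154. 205.] [260. 279.]
bottom z-3 [156. 213.] [262. 288.]
bottom z+3 [152. 197.] [259. 271.]
per mm [[-1.3 -2.3]]
per mm [[-3.6  1.3]]
```

The projection check puts the bottle and cup centres within about 1 mm of each other. The floor has ±2.5 mm of clearance, so I'm lowering slowly.

Emit:
{"fn": "drive_tool", "kwargs": {"steps": [[0.0007,0,0.003,0,0,0,-1],[0.0007,0,0.005,0,0,0,-1],[0.0007,0,0.007,0,0,0,-1],[0.0007,0,0.009,0,0,0,-1],[0.0007,0,0.011,0,0,0,-1],[0.0007,0,0.013,0,0,0,-1],[0.0007,0,0.013,0,0,0,-1],[0.0007,0,0.013,0,0,0,-1]], "newtons": 70}}

```text
clock: 9.05
ee_pos: [0.5348, 0.2606, 0.1234]
orientation: [3.141, -0.0, 1.746]
ft_force: [-1.6, -0.5, 4.2]
opening: 0.0238
finger_force: 69.4
```

Run:
```python
from h import *
s=ctrl.sense();print(s["clock"],s["ee_pos"],s["orientation"],s["opening"],s["ft_force"],s["moment"])
```

```text
9.05 [0.53475026 0.26063491 0.12339774] [ 3.14131268e+00 -1.94842569e-04  1.74642470e+00] 0.02378390407965415 [-1.58220635 -0.4907656   4.19104655] [-0.21251532  0.42099365  0.04373731]
```

Contact at TCP z of about 0.126, and the spring force is as expected. Pressing on slowly.

Emit:
{"fn": "drive_tool", "kwargs": {"steps": [[0,-0.0005,0.001,0,0,0,-1],[0,-0.0005,0.002,0,0,0,-1],[0,-0.0005,0.003,0,0,0,-1],[0,-0.0005,0.004,0,0,0,-1],[0,-0.0005,0.005,0,0,0,-1],[0,-0.0005,0.006,0,0,0,-1],[0,-0.0005,0.006,0,0,0,-1],[0,-0.0005,0.006,0,0,0,-1]]}}

```text
clock: 9.72
ee_pos: [0.5347, 0.2607, 0.1178]
orientation: [3.14, -0.0, 1.746]
ft_force: [0.0, 0.3, 7.0]
opening: 0.0242
finger_force: 69.6
```

Emit:
{"fn": "drive_tool", "kwargs": {"steps": [[0,0,0.0005,0,0,0,-1],[0,0,0.001,0,0,0,-1],[0,0,0.001,0,0,0,-1],[0,0,0.001,0,0,0,-1]]}}

```text
clock: 10.05
ee_pos: [0.5349, 0.2608, 0.1173]
orientation: [3.14, -0.0, 1.746]
ft_force: [-0.8, -0.8, 10.9]
opening: 0.024
finger_force: 70.1
```

Emit:
{"fn": "drive_tool", "kwargs": {"steps": [[0,0,0.0003,0,0,0,-1],[0,0,0.0006,0,0,0,-1],[0,0,0.001,0,0,0,-1],[0,0,0.001,0,0,0,-1],[0,0,0.001,0,0,0,-1]]}}

```text
clock: 10.47
ee_pos: [0.5351, 0.2609, 0.1172]
orientation: [3.139, -0.0, 1.746]
ft_force: [-2.8, -2.7, 15.4]
opening: 0.0242
finger_force: 70.7
```

Run:
```python
from h import *
for i in range(4):
  s=ctrl.sense();print(s["clock"],s["ee_pos"].round(4),s["ft_force"].round(1)); ctrl.get_image("side")
```

```text
10.4667 [0.5351 0.2609 0.1172] [-2.8 -2.7 15.4]
10.5167 [0.5351 0.261  0.1172] [-3.4 -2.3 16.6]
10.5667 [0.5351 0.261  0.1172] [-2.7 -2.5 15.6]
10.6167 [0.5351 0.2609 0.1172] [-2.4 -2.4 16.1]
```

The force rises with no further travel at z 0.1172, which is the hard stop. Adding a touch more push, then holding and watching the panel lamp near scene (230,274).

Emit:
{"fn": "drive_tool", "kwargs": {"steps": [[0,0,0.0003,0,0,0,-1],[0,0,0.0006,0,0,0,-1],[0,0,0.0006,0,0,0,-1],[0,0,0.0006,0,0,0,-1],[0,0,0.0006,0,0,0,-1],[0,0,0.0006,0,0,0,-1],[0,0,0.0006,0,0,0,-1],[0,0,0.0006,0,0,0,-1]]}}

```text
clock: 11.33
ee_pos: [0.5351, 0.261, 0.1171]
orientation: [3.138, -0.0, 1.746]
ft_force: [-3.8, -2.7, 19.3]
opening: 0.024
finger_force: 71.1
```

Run:
```python
from h import *
old=cv2.imread("pics/scene0.png")[255:295,200:260].astype(int);prev=None
for i in range(90):
  p=ctrl.get_image("scene");w=p["pixels"][255:295,200:260].astype(int);d=abs(w-old).sum(2);y,x=np.unravel_index(d.argmax(),d.shape)
  if i%10==0:
    s=ctrl.sense();print(round(s["clock"],2),s["ee_pos"].round(4),s["ft_force"].round(1),round(s["opening"],4),"max change",d.max(),(x+200,y+255),w[y,x],old[y,x], w[18:21,29:33].mean((0,1)).round())
cv2.imwrite("pics/h.png",np.hstack([cv2.resize(p["pixels"][190:310,160:280],(400,400),interpolation=cv2.INTER_CUBIC),cv2.resize(cv2.imread("pics/scene0.png")[190:310,160:280],(400,400),interpolation=cv2.INTER_CUBIC)]))
```

```text
11.38 [0.5351 0.261  0.1171] [-3.8 -3.3 19.3] 0.0244 max change 252 (np.int64(215), np.int64(255)) [159 164 162] [245 246 246] [124. 124. 118.]
11.88 [0.5351 0.261  0.1171] [-3.8 -3.  20. ] 0.0237 max change 248 (np.int64(206), np.int64(263)) [161 165 163] [245 246 246] [124. 124. 118.]
12.38 [0.5352 0.261  0.1171] [-4.2 -2.6 19.8] 0.024 max change 248 (np.int64(214), np.int64(255)) [160 166 163] [245 246 246] [124. 124. 119.]
12.88 [0.5352 0.261  0.1171] [-4.3 -4.2 19.4] 0.0242 max change 247 (np.int64(217), np.int64(257)) [160 167 164] [246 246 246] [124. 124. 119.]
13.38 [0.5352 0.2611 0.1171] [-4.1 -2.7 18.7] 0.0244 max change 246 (np.int64(231), np.int64(257)) [160 166 164] [245 246 245] [123. 124. 119.]
13.88 [0.5352 0.261  0.1171] [-5.  -2.8 19.7] 0.024 max change 244 (np.int64(213), np.int64(255)) [162 167 164] [245 246 246] [124. 125. 119.]
14.38 [0.5352 0.261  0.1171] [-3.6 -2.6 19.6] 0.0245 max change 246 (np.int64(214), np.int64(258)) [161 166 165] [246 246 246] [124. 124. 118.]
14.88 [0.5352 0.2611 0.1171] [-3.9 -2.2 19.9] 0.0242 max change 245 (np.int64(215), np.int64(258)) [162 165 165] [245 246 246] [123. 124. 118.]
15.38 [0.5351 0.261  0.1171] [-4.8 -3.1 19.6] 0.0242 max change 245 (np.int64(213), np.int64(255)) [161 167 164] [245 246 246] [124. 125. 119.]
```

View pics/h.png

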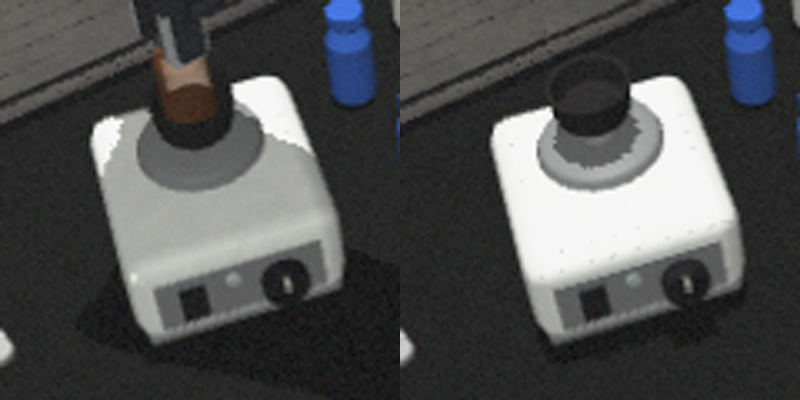

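The bottle is seated upright in the pressed cup, and force and height are steady. The lamp at crop (233,280) shows no change. I'll hold longer so the program surely ends.

Emit:
{"fn": "drive_tool", "kwargs": {"steps": [[0,0,0,0,0,0,-1],[0,0,0,0,0,0,-1],[0,0,0,0,0,0,-1],[0,0,0,0,0,0,-1],[0,0,0,0,0,0,-1],[0,0,0,0,0,0,-1],[0,0,0,0,0,0,-1],[0,0,0,0,0,0,-1]]}}

```text
clock: 16.5
ee_pos: [0.5351, 0.2611, 0.1171]
orientation: [3.138, -0.0, 1.746]
ft_force: [-5.0, -2.5, 19.2]
opening: 0.0238
finger_force: 71.1
```

Emit:
{"fn": "drive_tool", "kwargs": {"steps": [[0,0,0,0,0,0,-1],[0,0,0,0,0,0,-1],[0,0,0,0,0,0,-1],[0,0,0,0,0,0,-1],[0,0,0,0,0,0,-1],[0,0,0,0,0,0,-1],[0,0,0,0,0,0,-1],[0,0,0,0,0,0,-1]]}}

```text
clock: 17.17
ee_pos: [0.5352, 0.2611, 0.1171]
orientation: [3.138, -0.0, 1.746]
ft_force: [-4.5, -2.7, 19.7]
opening: 0.0242
finger_force: 71.1
```

Emit:
{"fn": "drive_tool", "kwargs": {"steps": [[0,0,0,0,0,0,-1],[0,0,0,0,0,0,-1],[0,0,0,0,0,0,-1],[0,0,0,0,0,0,-1],[0,0,0,0,0,0,-1],[0,0,0,0,0,0,-1],[0,0,0,0,0,0,-1],[0,0,0,0,0,0,-1]]}}

```text
clock: 17.83
ee_pos: [0.5352, 0.261, 0.1171]
orientation: [3.138, -0.0, 1.746]
ft_force: [-3.3, -3.3, 19.6]
opening: 0.0241
finger_force: 71.1
```

Emit:
{"fn": "drive_tool", "kwargs": {"steps": [[0,0,0,0,0,0,-1],[0,0,0,0,0,0,-1],[0,0,0,0,0,0,-1],[0,0,0,0,0,0,-1],[0,0,0,0,0,0,-1],[0,0,0,0,0,0,-1],[0,0,0,0,0,0,-1],[0,0,0,0,0,0,-1]]}}

```text
clock: 18.5
ee_pos: [0.5351, 0.261, 0.1171]
orientation: [3.138, -0.0, 1.746]
ft_force: [-3.8, -2.6, 20.7]
opening: 0.0239
finger_force: 71.1
```

Run:
```python
from h import *
for i in range(60):
  p=ctrl.get_image("scene")
  if i%15==14: s=ctrl.sense();print(round(s["clock"],2),s["ee_pos"].round(4),s["ft_force"].round(1),round(s["opening"],4),round(s["finger_force"]))
for q in ("vial_a","case","tall_bottle"): print(q,[(np.round(d["extent"]).tolist(),round(d["score"],2)) for d in ctrl.recognise(p,q)[:2]])
print(ctrl.job_done())
```

```text
19.25 [0.5352 0.261  0.1171] [-4.3 -2.9 20.2] 0.0241 71
20.0 [0.5352 0.261  0.1171] [-3.2 -2.8 20.5] 0.0242 71
20.75 [0.5351 0.261  0.1171] [-4.1 -2.9 19. ] 0.0242 71
21.5 [0.5351 0.2611 0.1171] [-3.9 -2.5 19.7] 0.0245 71
vial_a [([346.0, 247.0, 6.0, 24.0], 0.79), ([304.0, 203.0, 12.0, 23.0], 0.72)]
case [([422.0, 198.0, 18.0, 38.0], 0.7)]
tall_bottle [([286.0, 175.0, 21.0, 54.0], 0.6), ([222.0, 254.0, 74.0, 85.0], 0.44)]
the job is handed in; nothing more can be done
None
```

I set the small brown bottle upright in the mixer cup, pressed it to the hard stop (about 20 N) and was still holding it there at hand-in after about 11 s; the panel lamp never visibly changed, so I couldn't confirm the program finished, and the vials, case and tall bottle are where they stood.

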